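# Clip the scraper into the bench tether's snap hook

### The job

Clip the scraper to the bench tether: pick it up by its wooden handle and press the far end of its steel eye against the snap hook's sprung gate, just above the nose, until it passes inside and the gate snaps shut behind it; then let the scraper down so that its blade end rests on the table, and let go. Open the gate with the eye, never with the gripper, press gently (the hook must never be pressed with more than 20 N), and leave the red jar, the sanding block and the slip stone where they are.

Things in the scene. Friction and masses are not known exactly. Their poses are not given: they have to be found in the camera images.
- tether_stand: Tether stand, fixed: grey foot plate 120x130x10 mm (x = 12 to 132 mm), square post 180 mm high at x = 100 mm and, on the robot's side of it, a steel snap hook on a sliding bracket. Origin: on the table top, straight below the hook's nose. x = from the nose through the gate to the post (the way an eye is pushed in), y across, z up.
- under_hook (a point): Point on the table below the middle of the hook (stand frame x = 21, y = 0, z = 0). HOOK HEIGHT IS NOT MEASURED: its bracket is clamped stiffly with the top of the nose anywhere from 52 to 82 mm above the table; look, or feel for it. The hook is a loop of 10 mm round bar in the stand's x-z plane (y = 0). Heights in the other entries marked h are above the top of the nose.
- post_top (a point): Top of the post (stand frame x = 100, z = 180). The hook in stand x and h: nose an upright round-topped bar, x = -5 to 5, the part nearest the robot; spine's inner side x = 37; inner bottom of the bow h = -26; hinge cheeks and upper end h = 20 to 47, all at x over 4; shank to the bracket h = 22 to 38. An eye end lowered at x = -2 lands on the nose clear of the gate.
- gate (a joint): Sprung gate, a brass bar 7 mm thick, in rad: 0 shut, hanging from its hinge (x = 9, h = 26 mm) to h = -1, front side at x = 5.5; opens only inwards (+x) to 1.05; a spring shuts it. About 5 N just above the nose starts it, 8 N opens it. An eye end pushed in level, 1 to 4 mm clear above the nose, slips past at x = 18 to 32 and the gate snaps back; much higher it needs more force and meets the spine first.
- scraper: Scraper, 0.14 kg, lying flat. Origin: centre of the underside of its wooden handle (100 long, 24 wide, 20 mm high); x along the handle to the eye, z up. At +x a closed flat oval eye of 6 mm steel rod in the plane z = 10 mm: outside x = 58 to 115 mm and 48 mm wide, inside 46 mm long, 36 mm wide. At -x a thin steel blade 34 mm wide, ending at x = -114 mm.
- eye_end (a point): Centre of the rod at the far end of the scraper's eye (scraper frame x = 112, z = 10 mm); the rod runs straight across (along y) here for 16 mm.
- blade_end (a point): End of the scraper's blade (scraper frame x = -114, z = 10 mm).
- bole_jar: Bystander: small red jar with white lid, 62 mm wide and 62 mm high; origin at the centre of its underside.
- sand_block: Bystander: sanding block, 46x71x23 mm; origin at the centre of its underside.
- slip_stone: Bystander: dark grey slip stone, 58x22x14 mm; origin at the centre of its underside.
Things that resemble listed ones, but are neither listed nor needed, are in the scene too. Several things have the shape of the scraper; the one meant has the colours described above.

How it is judged:
By the outcome, as a careful person would: the job done as asked, in the order asked, and still so for the second after the job is handed in, with the robot touching nothing.
It also fails if it takes over 58 s, if anything falls off the work surface, if the arm or the gripper's body presses on something with over 40 N, if the wrist force passes 120 N, or if a joint passes its speed limit or range.

### The arm

A 6-joint arm with a two-finger parallel gripper is mounted at the origin on a cart in front of the work surface, level with it; the furniture and walls round the work are solid. World frame = base frame: x ahead of the robot, y to its left, z up, the work surface at z = 0. Lengths are in m, angles in rad, forces in N, time in s.
With the tool pointing down it reaches from about 0.35 to 0.8 m from the base axis. Payload 7.3 kg.
Tool frame: the origin (TCP) lies at the very end of the fingers, on their centre line; the grasp point (between the pads) lies 19 mm behind it; z points along the fingers, y is the direction in which the jaws open and shut (so a half turn about z gives the same grasp; the last joint's range is limited). The gripper opens to 85 mm and grips with 20 to 120 N. Pads are 22 mm wide; open, the fingers measure 114 mm over their backs; the gripper's body (76 mm by 85 mm) begins 54 mm behind the grasp point. The pads swing forward as they close: fully open they stand 13 mm farther back than shut.
Start: joints at [1.119, 0.342, 1.524, -0, 1.275, -0.146], TCP at [0.158, 0.501, 0.231] pointing down, gripper open.
Joint ranges: [-2.53, 2.53], [-0.77, 2.02], [0.04, 2.7], [-1, 4.14], [0.28, 2.66], [-3.11, 3.11]. Speed limits (rad/s): [2.57, 2.57, 3.14, 3.14, 3.14, 3.14].

### API

Orientations are given as a rotation vector (axis times angle).
In Python, from plant import ctrl gives the robot as it stands. The module is installed in compiled form; this text tells all that it offers.
- The arm moves only by the tool jog_arm, never from a script. Its argument "steps" is a list of rows, each a list of 2 entries, a list of its own where there are three numbers: the shift along the tool's x, y, z in m, then the turn about the tool's z in rad. A call has 1 to 20 rows; each row shifts and turns the commanded pose from where the row before left it, along the tool's axes as they then stand; what a row does not reach is not made up. A row lasts 1/8 s, in which the tool goes at most 62.5 mm and 10.7 degrees, less where a joint would pass 70% of its speed; a pose out of reach is approached as far as the arm can. A call with a gripper value outside its range is refused whole. "fingers" is the opening, from -1 (shut) to 1 (fully open), set as the call begins (left out, the last holds). The fingers move at their own pace and stop on an object; "force" is the grip in N (left out, the last holds). Time passes only in rows, so rows that do not move let the fingers close. It gives the time, the measured TCP pose, the force and the opening at its end, in the units of the state.
- ctrl.get_state(): the state, without advancing time (a new reading comes with each control period).
- ctrl.get_image(name): name is "scene" or "top" or "wrist"; returns a dict with "color" (480x640x3 uint8, red, green, blue), "range_z" (480x640 float32, m along the optical axis (not along the pixel's ray), 0 where there is no reading), "K" (3x3 intrinsics, pixels), "k1" (the pictures are not rectified: a ray, as slopes to the right and down, at radius r is drawn at 1 + k1 r^2 times it, then the intrinsics apply), "rvec" (rotation vector, rad) and "tvec" (3), from world to camera coordinates, as OpenCV has them; the wrist camera has in their place "T_tool_cam" (4x4, takes a point from camera to tool coordinates, whose origin is the TCP and whose axes are the flange's). Camera axes: x right, y down, z forward; pixel columns grow to the right and rows downward; lengths in m; the calibration is good to about 2 mm. A picture is of the moment at which its call begins: read the wrist's pose just before it.
- ctrl.close_job(): hands the job in, once; it reports no verdict.
The state is a dict: "time": time; "q": joint angles; "qd": joint speeds; "joint_efforts": joint torques, N m; "position": TCP position; "orientation": TCP orientation; "wrist_force": force on the tool from outside, world axes, zero at the start; "torque": the same for the moment, N m; "gripper_width": finger opening in m.
Only numpy, scipy, OpenCV 4.12 (cv2) and the standard library are available. Lean on these libraries where they do the work, as an engineer would, in place of code of your own. Each camera call takes 0.05 s, during which the arm holds its last target. There are 200 camera calls.

## Working session

There is one attempt and no reset: what is moved stays moved. The work goes in short steps, Python scripts to look and compute and a tool call to move; the robot and the scene stay as the last step left them, time stands still between calls to the robot, and variables do not carry over. Pictures are saved under pics/ and viewed, about 8 in all and at most 12, crops included, and the job is handed in when it is done.

Besides the shell and the picture viewer there is one more tool, called after "Emit:" by a JSON object that holds its "api" and its "payload". jog_arm: Moves the arm, as the interface text tells. Its arguments: {"type":"object","properties":{"steps":{"type":"array"},"fingers":{"type":"number"},"force":{"type":"number"}},"required":["steps"]}

```bash
mkdir -p pics
cat > h.py <<'E'
import numpy as np, cv2
from plant import ctrl
def grab(n):
    s=ctrl.get_state(); im=ctrl.get_image(n)
    if n=="wrist":
        T=np.eye(4);T[:3,:3]=cv2.Rodrigues(np.array(s["orientation"],float))[0];T[:3,3]=s["position"]
        W=T@np.array(im["T_tool_cam"])
    else:
        R=cv2.Rodrigues(np.array(im["rvec"],float))[0];W=np.eye(4);W[:3,:3]=R.T;W[:3,3]=-R.T@np.ravel(im["tvec"])
    im["W"]=W; return im
def slopes(im,uv):
    K=np.array(im["K"]);uv=np.atleast_2d(np.array(uv,float))
    return cv2.undistortPoints(uv.reshape(-1,1,2),K,np.array([float(im["k1"]),0,0,0])).reshape(-1,2)
def plane(im,uv,z):
    s=slopes(im,uv);d=np.c_[s,np.ones(len(s))]@im["W"][:3,:3].T;o=im["W"][:3,3]
    return o+d*((z-o[2])/d[:,2])[:,None]
def deep(im,uv):
    s=slopes(im,uv);u=np.atleast_2d(uv).astype(int);z=im["range_z"][u[:,1],u[:,0]]
    return np.c_[s*z[:,None],z]@im["W"][:3,:3].T+im["W"][:3,3]
def proj(im,P):
    M=np.linalg.inv(im["W"]);P=np.atleast_2d(P)
    c=P@M[:3,:3].T+M[:3,3]; s=c[:,:2]/c[:,2:]; s=s*(1+float(im["k1"])*(s**2).sum(1,keepdims=True))
    K=np.array(im["K"]); return s*[K[0,0],K[1,1]]+K[:2,2]
def save(im,n,crop=None,k=1):
    c=im["color"][:,:,::-1]
    if crop: c=c[crop[1]:crop[3],crop[0]:crop[2]]
    cv2.imwrite("pics/"+n,cv2.resize(c,None,fx=k,fy=k,interpolation=cv2.INTER_CUBIC))
E
python3 - <<'E'
from h import *
import pickle
for n in("top","scene"):
    im=grab(n);save(im,n+"1.png");pickle.dump(im,open(n+".pkl","wb"))
    print(n,im["W"].round(3),im["K"],im["k1"])
print(ctrl.get_state())
E
```

```text
top [[ 0.021 -0.988  0.151  0.419]
 [-1.    -0.023 -0.009  0.056]
 [ 0.012 -0.151 -0.989  1.062]
 [ 0.     0.     0.     1.   ]] [[493.08232951   0.         319.6284863 ]
 [  0.         493.08232951 237.5458149 ]
 [  0.           0.           1.        ]] -0.02147417959171494
scene [[ 0.49  -0.398  0.776 -0.399]
 [-0.872 -0.221  0.437 -0.487]
 [-0.002 -0.89  -0.455  0.683]
 [ 0.     0.     0.     1.   ]] [[460.68216687   0.         319.5204622 ]
 [  0.         460.68216687 237.02482512]
 [  0.           0.           1.        ]] -0.02307899567697053
{'time': 0.1, 'q': array([ 1.11903207e+00,  3.42686318e-01,  1.52491523e+00,  3.12115780e-05,
        1.27537798e+00, -1.46027272e-01]), 'qd': array([ 0.00018245, -0.00356986, -0.00465365,  0.00147236,  0.00049453,
        0.0002416 ]), 'joint_efforts': array([ 1.11022531e-03, -4.34443116e+01, -2.46495527e+01, -1.65531865e-04,
        4.58743656e-03, -3.72688964e-05]), 'position': array([0.15785374, 0.50034408, 0.23068036]), 'orientation': array([-4.78329744e-01, -3.10452183e+00,  2.06780001e-03]), 'wrist_force': array([ 0.32237311, -0.55435871,  0.09486735]), 'torque': array([-0.06081797,  0.01799395,  0.06075361]), 'gripper_width': 0.08529471605904178}
```

View pics/top1.png

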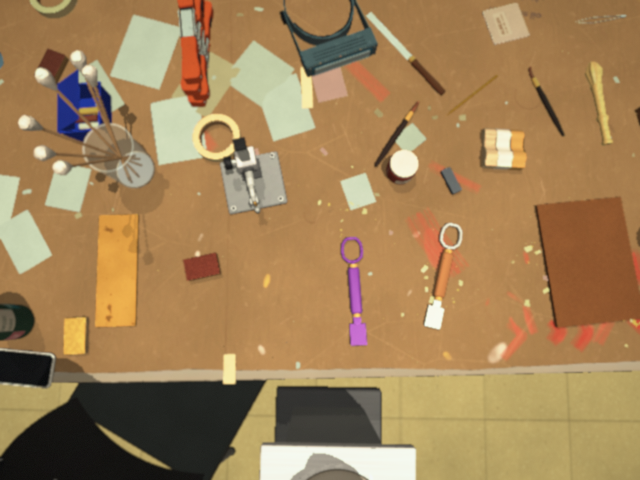

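View pics/scene1.png

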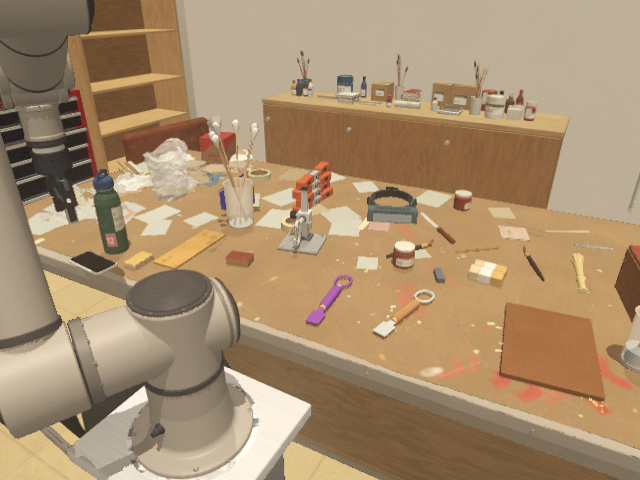

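The top view shows two candidates for the scraper. One is wood and steel at (443,275), eye at (452,236). The other is all purple at (354,290). The brush at (397,135) and the knife at (405,50) have no eye. The description fits the wood and steel one. The tether stand is at (253,180), with its nose towards the robot near (255,207).

Run:
```python
from h import *
import pickle
im=pickle.load(open("top.pkl","rb"));c=im["color"]
a=cv2.resize(c[215:335,400:480,::-1],None,fx=5,fy=5,interpolation=cv2.INTER_CUBIC)
b=cv2.resize(c[130:220,205:300,::-1],None,fx=4,fy=4,interpolation=cv2.INTER_CUBIC)
o=np.zeros((600,780,3),np.uint8);o[:,:400]=a;o[:360,400:780]=b;cv2.imwrite("pics/c1.png",o)
hsv=cv2.cvtColor(c,cv2.COLOR_RGB2HSV)
# handle
sub=np.zeros(c.shape[:2],np.uint8);sub[215:335,415:470]=1
print("hsv handle",hsv[275,441:447].tolist(),"bench",hsv[290,470].tolist(),"eye",hsv[228,445:460:2].tolist(),"blade",hsv[317,433].tolist())
m=((hsv[...,1]<70)&(hsv[...,2]>140)).astype(np.uint8)*sub
n,l,st,ce=cv2.connectedComponentsWithStats(m)
for i in range(1,n):
    if st[i,4]>30: print(st[i],ce[i],plane(im,ce[i],.01).round(4))
# plate corners
sub=np.zeros(c.shape[:2],np.uint8);sub[140:220,210:295]=1
print("plate",hsv[195,235].tolist())
m=((hsv[...,1]<50)&(hsv[...,2]>90)&(hsv[...,2]<200)).astype(np.uint8)*sub
r=cv2.minAreaRect(np.argwhere(cv2.morphologyEx(m,cv2.MORPH_OPEN,np.ones((3,3),np.uint8)))[:,::-1].astype(np.float32))
p=cv2.boxPoints(r);P=plane(im,p,.01);print(p.round(1),P.round(4),np.linalg.norm(np.diff(P,axis=0),axis=1))
```

```text
hsv handle [[13, 161, 224], [14, 160, 227], [13, 161, 227], [13, 161, 225], [13, 162, 221], [13, 163, 216]] bench [16, 136, 184] eye [[19, 54, 212], [16, 114, 175], [16, 138, 178], [16, 136, 174], [16, 134, 165], [16, 127, 143], [22, 46, 140], [27, 35, 227]] blade [30, 11, 249]
[440 223  22  26 214] [450.74766355 235.55607477] [[ 0.5906 -0.2377  0.01  ]]
[424 300  20  30 433] [434.0369515 315.1408776] [[ 0.4191 -0.199   0.01  ]]
plate [25, 32, 175]
[[218.6 155. ]
 [275.4 144.3]
 [286.4 202.9]
 [229.5 213.5]] [[0.7594 0.2744 0.01  ]
 [0.7871 0.1495 0.01  ]
 [0.6546 0.1209 0.01  ]
 [0.628  0.2436 0.01  ]] [0.12795407 0.13558292 0.1255618 ]
```

View pics/c1.png

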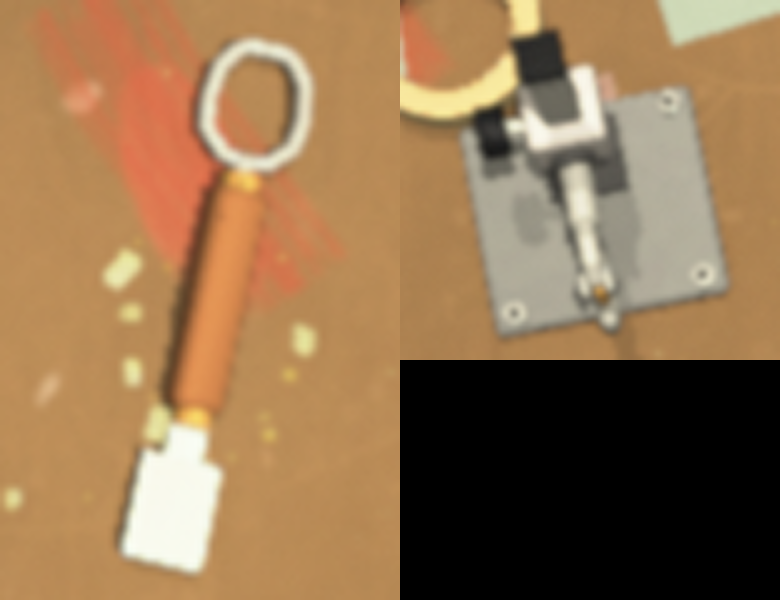

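The crop confirms a wooden handle, a steel blade at the robot end and a steel eye at the far end. I'm moving above it now, while computing the stand frame from the plate corners.

Emit:
{"api": "jog_arm", "payload": {"steps": [[[0,0,0],-0.084],[[-0.0475,-0.0064,0],0],[[-0.0475,-0.0064,0],0],[[-0.0475,-0.0064,0],0],[[-0.0475,-0.0064,0],0],[[-0.0475,-0.0064,0],0],[[-0.0475,-0.0064,0],0],[[-0.0163,-0.0452,0],0],[[-0.0163,-0.0452,0],0],[[-0.0163,-0.0452,0],0],[[-0.0163,-0.0452,0],0],[[-0.0163,-0.0452,0],0],[[-0.0163,-0.0452,0],0],[[-0.0163,-0.0452,0],0],[[-0.0163,-0.0452,0],0],[[-0.0163,-0.0452,0],0],[[-0.0163,-0.0452,0],0],[[-0.0163,-0.0452,0],0],[[-0.0163,-0.0452,0],0],[[-0.0163,-0.0452,0],0]], "fingers": 1, "force": 60}}

```text
time: 2.6
position: [0.5049, -0.2208, 0.2309]
orientation: [-0.348, -3.122, -0.001]
wrist_force: [1.2, 0.4, -0.0]
gripper_width: 0.0855
```

Run:
```python
from h import *
import pickle
im=pickle.load(open("top.pkl","rb"))
P=plane(im,[[230,213.7],[287,201.7],[275.7,152],[220.5,162.5]],.01)
print(P.round(4),np.linalg.norm(P-np.roll(P,-1,0),axis=1).round(4))
x=(P[2]+P[3]-P[0]-P[1])[:2];x/=np.linalg.norm(x);print("yaw",np.arctan2(x[1],x[0]),"nose",P.mean(0)[:2]-.072*x)
s=ctrl.get_state();print(s["time"],s["position"],s["orientation"],s["q"])
w=grab("wrist");save(w,"w1.png");print(w["W"].round(3))
e=proj(w,[[.506,-.219,.02],[.591,-.238,.01],[.419,-.199,.01]]);print(e)
```

```text
[[0.6276 0.2425 0.01  ]
 [0.6572 0.1196 0.01  ]
 [0.7693 0.1482 0.01  ]
 [0.7423 0.2692 0.01  ]] [0.1264 0.1157 0.1239 0.1177]
yaw 0.23892900624620805 nose [0.62912777 0.1778637 ]
2.6 [ 0.50489356 -0.22079845  0.23092361] [-3.47803432e-01 -3.12171027e+00 -7.90313921e-04] [-5.51468691e-01  3.90567910e-01  1.45161368e+00  2.21522901e-04
  1.30013841e+00 -1.90041075e+00]
[[ 0.22   0.931  0.29   0.431]
 [ 0.975 -0.21  -0.065 -0.206]
 [ 0.001  0.297 -0.955  0.375]
 [ 0.     0.     0.     1.   ]]
[[324.63312835 203.01513988]
 [324.45722363 291.49589799]
 [325.24235752  93.95647972]]
```

View pics/w1.png

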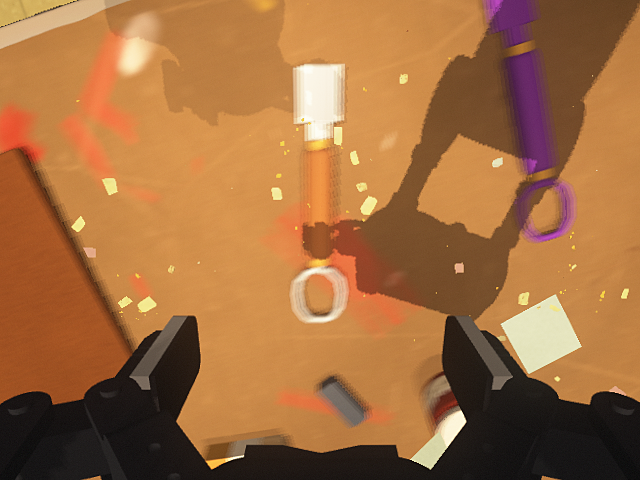

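The wrist view is slightly motion-blurred. It shows the scraper running down the image from the blade (319,95) to the eye (320,294), with the purple decoy at (530,110). I'll settle the arm and refine the position.

Emit:
{"api": "jog_arm", "payload": {"steps": [[[0,0,0],0],[[0,0,0],0]]}}

```text
time: 2.9
position: [0.5048, -0.2184, 0.231]
orientation: [-0.347, -3.122, -0.001]
wrist_force: [-0.5, -0.7, 0.6]
gripper_width: 0.0856
```

Run:
```python
from h import *
w=grab("wrist");s=ctrl.get_state();print(s["time"],s["position"],s["orientation"])
hsv=cv2.cvtColor(w["color"],cv2.COLOR_RGB2HSV)
m=((hsv[...,1]<75)&(hsv[...,2]>120)).astype(np.uint8);m[:, :285]=0;m[:,355:]=0;m[335:]=0;m[:55]=0
n,l,st,ce=cv2.connectedComponentsWithStats(m)
for i in range(1,n):
    if st[i,4]>150: print(st[i],ce[i],plane(w,ce[i],.01).round(4))
    if st[i,4]>150:
        u,v,a,b=st[i,:4]; print(plane(w,[[u+a/2,v],[u+a/2,v+b]],.01).round(4))
```

```text
2.95 [ 0.50494665 -0.21815069  0.23119676] [-3.45822857e-01 -3.12205011e+00 -8.61802550e-04]
[ 301   64   42   75 2725] [321.15706422  97.21431193] [[ 0.4206 -0.2004  0.01  ]]
[[ 0.3958 -0.1941  0.01  ]
 [ 0.4536 -0.2071  0.01  ]]
[296 267  51  55 878] [320.79384966 293.42596811] [[ 0.5921 -0.2393  0.01  ]]
[[ 0.5662 -0.2328  0.01  ]
 [ 0.6216 -0.2452  0.01  ]]
```

Emit:
{"api": "jog_arm", "payload": {"steps": [[[-0.0034,-0.0015,0.04],0],[[0,0,0.05],0],[[0,0,0.05],0],[[0,0,0.045],0],[[0,0,0.025],0],[[0,0,0.012],0],[[0,0,0.004],0],[[0,0,0],0]]}}

```text
time: 3.95
position: [0.5086, -0.2215, 0.0061]
orientation: [0.347, 3.121, -0.001]
wrist_force: [-0.0, -1.0, 0.1]
gripper_width: 0.0851
```

Emit:
{"api": "jog_arm", "payload": {"steps": [[[0,0,0],0],[[0,0,0],0],[[0,0,0],0],[[0,0,0],0],[[0,0,0],0],[[0,0,0],0],[[0,0,0],0],[[0,0,0],0]], "fingers": -1, "force": 60}}

```text
time: 4.95
position: [0.5084, -0.2216, 0.0058]
orientation: [0.348, 3.121, -0.0]
wrist_force: [-0.5, 1.1, 5.8]
gripper_width: 0.0222
```

Emit:
{"api": "jog_arm", "payload": {"steps": [[[0,0,-0.02],0],[[0,0,-0.05],0],[[0,0,-0.05],0],[[0.0106,0.035,-0.01],0],[[0.0106,0.035,0],0],[[0.0106,0.035,0],0],[[0.0106,0.035,0],0],[[0.0106,0.035,0],0],[[0.0106,0.035,0],0],[[0.0106,0.035,0],0],[[0.0106,0.035,0],0],[[0.0106,0.035,0],0],[[0.0106,0.035,0],0],[[0,0,0],-0.15],[[0,0,0],-0.15],[[0,0,0],-0.15],[[0,0,0],0],[[0,0,0],0]]}}

```text
time: 7.2
position: [0.4815, 0.1432, 0.1351]
orientation: [0.353, -3.121, -0.0]
wrist_force: [-0.4, -0.2, -2.1]
gripper_width: 0.0225
```

Run:
```python
from h import *
import pickle
s=ctrl.get_state();print(s["time"],s["position"],s["orientation"],s["gripper_width"],s["wrist_force"])
w=grab("wrist");pickle.dump(w,open("w2.pkl","wb"));t=grab("top");sc=grab("scene");pickle.dump((t,sc),open("ts2.pkl","wb"))
A=w["color"][:,:,::-1];B=cv2.resize(sc["color"][180:300,240:360,::-1],None,fx=4,fy=4,interpolation=cv2.INTER_CUBIC)
o=np.hstack([A,B]);cv2.imwrite("pics/w2.png",cv2.resize(o,(800,int(480*800/o.shape[1]))))
save(w,"w2f.png")
```

```text
7.2 [0.48148549 0.14315281 0.13509688] [ 3.53065408e-01 -3.12126517e+00 -2.62400812e-05] 0.022526119538918178 [-0.42371947 -0.23619102 -2.11210846]
```

View pics/w2.png

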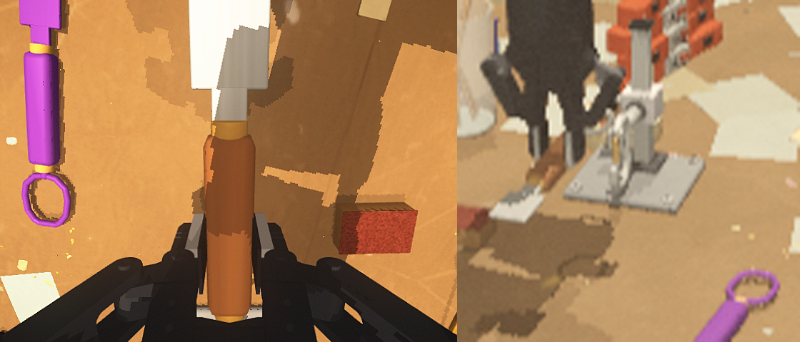

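The wrist camera sees the blade and the handle held in the jaws. The eye and hook are hidden from it. The scene view shows the hook clear of the gripper, so I'll enlarge the hook from the initial scene and top pictures.

Run:
```python
from h import *
import pickle
sc=pickle.load(open("scene.pkl","rb"));t=pickle.load(open("top.pkl","rb"))
def cr(c,x,y,w,h,k):
    o=cv2.resize(np.ascontiguousarray(c[y:y+h,x:x+w,::-1]),None,fx=k,fy=k,interpolation=cv2.INTER_CUBIC)
    for i in range(0,w,10): cv2.putText(o,str(x+i),(i*k,8),0,.3,(0,0,0),1);cv2.line(o,(i*k,8),(i*k,14),(0,0,0),1)
    for i in range(0,h,10): cv2.putText(o,str(y+i),(0,i*k+4),0,.3,(0,0,0),1)
    return o
o=np.hstack([cr(sc["color"],275,205,40,60,10),cr(t["color"],235,160,40,60,10)]);cv2.imwrite("pics/hk.png",o)
# expected projections of stand points
a=.23;n=np.array([.629,.178]);X=np.array([np.cos(a),np.sin(a)])
for H in(.052,.067,.082):
    print(H,proj(sc,[[*n,H]]).round(1),proj(t,[[*n,H]]).round(1))
print(proj(sc,[[*(n+.1*X),.18]]),proj(t,[[*(n+.1*X),.18]]))
for nm,im,(x0,y0,x1,y1) in(("sc",sc,(284,215,304,252)),):
    g=[(u,v) for v in range(y0,y1,2) for u in range(x0,x1)]
    P=deep(im,g);d=P[:,:2]-n;sx=d@X;sy=d@[-X[1],X[0]]
    k=(abs(sy)<.015)&(sx<.05)&(sx>-.02)&(P[:,2]>.02)
    for gg,p,a_,b_ in zip(np.array(g)[k],P[k],sx[k],sy[k]): print(gg,(1000*np.array([a_,b_,p[2]])).round(0).tolist(),end=";")
```

```text
0.052 [[294.6 239. ]] [[257.6 209.8]]
0.067 [[294.4 234.5]] [[256.7 208.3]]
0.082 [[294.3 230. ]] [[255.9 206.7]]
[[304.11384044 187.14335783]] [[239.74199994 144.1207661 ]]
[296 221] [31.0, 5.0, 97.0];[297 221] [23.0, -1.0, 101.0];[298 221] [35.0, -0.0, 96.0];[299 221] [38.0, -2.0, 95.0];[301 221] [50.0, -5.0, 89.0];[295 223] [23.0, 5.0, 94.0];[296 223] [17.0, -0.0, 97.0];[297 223] [19.0, -3.0, 97.0];[298 223] [26.0, -3.0, 93.0];[299 223] [36.0, -3.0, 89.0];[300 223] [40.0, -4.0, 87.0];[301 223] [48.0, -5.0, 84.0];[293 225] [10.0, 7.0, 93.0];[294 225] [17.0, 6.0, 90.0];[295 225] [12.0, 2.0, 92.0];[296 225] [10.0, -2.0, 94.0];[297 225] [22.0, -1.0, 88.0];[298 225] [41.0, 2.0, 79.0];[299 225] [40.0, -1.0, 80.0];[300 225] [46.0, -2.0, 77.0];[292 227] [7.0, 9.0, 87.0];[293 227] [10.0, 7.0, 86.0];[294 227] [17.0, 7.0, 83.0];[295 227] [6.0, -0.0, 89.0];[296 227] [10.0, -2.0, 88.0];[297 227] [7.0, -6.0, 89.0];[298 227] [16.0, -6.0, 85.0];[299 227] [39.0, -1.0, 74.0];[300 227] [41.0, -4.0, 73.0];[292 229] [11.0, 11.0, 78.0];[293 229] [8.0, 7.0, 81.0];[294 229] [9.0, 4.0, 81.0];[295 229] [10
[... 870 characters left out ...]
] [1.0, 5.0, 51.0];[294 239] [3.0, 3.0, 50.0];[295 239] [3.0, -0.0, 51.0];[297 239] [36.0, 5.0, 34.0];[298 239] [38.0, 2.0, 33.0];[299 239] [37.0, -1.0, 34.0];[300 239] [39.0, -4.0, 33.0];[293 241] [-2.0, 4.0, 46.0];[294 241] [-1.0, 2.0, 46.0];[295 241] [0.0, -1.0, 45.0];[297 241] [32.0, 4.0, 28.0];[298 241] [32.0, 1.0, 29.0];[299 241] [33.0, -2.0, 29.0];[293 243] [-4.0, 4.0, 40.0];[294 243] [-2.0, 2.0, 39.0];[295 243] [-5.0, -3.0, 41.0];[296 243] [4.0, -3.0, 37.0];[297 243] [24.0, 1.0, 26.0];[298 243] [30.0, -0.0, 24.0];[299 243] [32.0, -2.0, 22.0];[294 245] [-4.0, 1.0, 33.0];[295 245] [-1.0, -1.0, 32.0];[296 245] [-1.0, -4.0, 33.0];[297 245] [14.0, -2.0, 25.0];[298 245] [18.0, -4.0, 23.0];
```

View pics/hk.png

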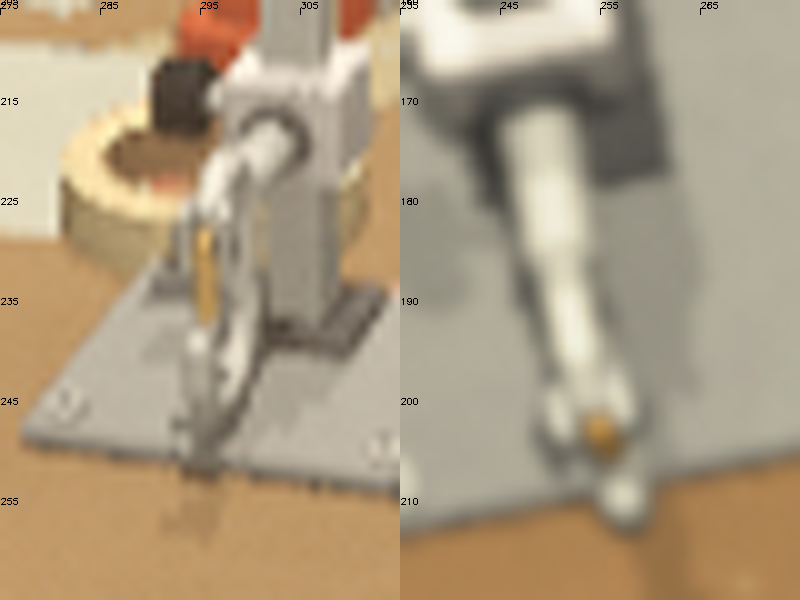

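The scene crop shows the nose top near (294,238), with the brass gate above it at v 227–237. The top crop shows the nose centre at (257.2,209.7). Depth and projection both put the nose top at about 52–55 mm, and the bow's inner bottom at about 26 mm agrees with that. Next I'll check the eye relative to the TCP in the top view.

Run:
```python
from h import *
import pickle
t,sc=pickle.load(open("ts2.pkl","rb"))
p=np.array([.4815,.1432]);a=.2255
for nm,im in(("t",t),("s",sc)):
    v,u=np.nonzero(im["range_z"]>0);P=deep(im,np.c_[u,v]);d=P[:,:2]-p
    X=np.array([np.cos(a),np.sin(a)]);sx=d@X;sy=d@[-X[1],X[0]]
    k=(sx>.062)&(sx<.135)&(abs(sy)<.04)&(P[:,2]>.12)&(P[:,2]<.16)
    print(nm,k.sum(),"z med",np.median(P[k,2]),"sx",sx[k].min(),sx[k].max(),"sy",sy[k].min(),sy[k].max())
    if nm=="t":
        q=np.c_[u,v][k];Q=plane(im,q,.139)[:,:2]-p;x=Q@X;y=Q@[-X[1],X[0]]
        print("plane sx",x.min(),x.max(),"sy",y.min(),y.max());e=x>x.max()-.006;print("far end y",y[e].mean(),y[e].min(),y[e].max())
        H=im["color"][q[:,1].min():q[:,1].max()+1,q[:,0].min():q[:,0].max()+1];print(q.min(0),q.max(0))
X=np.array([.974,.226]);print(ctrl.get_state()["q"])
```

```text
t 66 z med 0.14197918137969157 sx 0.09992413776164703 0.11172469917039249 sy -0.019755190142189204 0.018040884593048406
plane sx 0.10046531660493842 0.11188681954866884 sy -0.01960089238693217 0.018300919693424157
far end y 0.001021259891435314 -0.015100120890187654 0.01574169810222442
[248 220] [268 226]
s 23 z med 0.13884235173875137 sx 0.06224922816302311 0.10823953982780987 sy -0.02342335599963088 0.01117410313576941
[ 1.36267387e-01  4.03279481e-01  1.72317875e+00  6.19261552e-05
  1.01520798e+00 -1.66128942e+00]
```

Emit:
{"api": "jog_arm", "payload": {"steps": [[[-0.013,0.0004,0],0],[[-0.013,0.0004,0],0],[[-0.0127,0.0004,0],0],[[0,0,0.02],0],[[0,0,0.02],0],[[0,0,0.015],0],[[0,0,0.01],0],[[0,0,0.005],0],[[0,0,0],0],[[0,0,0],0]]}}

```text
time: 8.6
position: [0.5195, 0.1532, 0.0658]
orientation: [-0.357, 3.12, 0.0]
wrist_force: [0.4, 0.5, -1.1]
gripper_width: 0.0225
```

Run:
```python
from h import *
t=grab("top");sc=grab("scene");s=ctrl.get_state();print(s["position"],s["wrist_force"])
def cr(c,x,y,w,h,k):
    o=cv2.resize(np.ascontiguousarray(c[y:y+h,x:x+w,::-1]),None,fx=k,fy=k,interpolation=cv2.INTER_CUBIC)
    for i in range(0,w,10): cv2.putText(o,str(x+i),(i*k,8),0,.3,(0,0,0),1)
    for i in range(0,h,10): cv2.putText(o,str(y+i),(0,i*k+4),0,.3,(0,0,0),1)
    return o
cv2.imwrite("pics/hk2.png",np.hstack([cr(sc["color"],275,205,40,60,10),cr(t["color"],235,180,40,60,10)]))
```

```text
[0.51940237 0.15321158 0.06586065] [-0.74265059 -0.60511717 -1.40416985]
```

View pics/hk2.png

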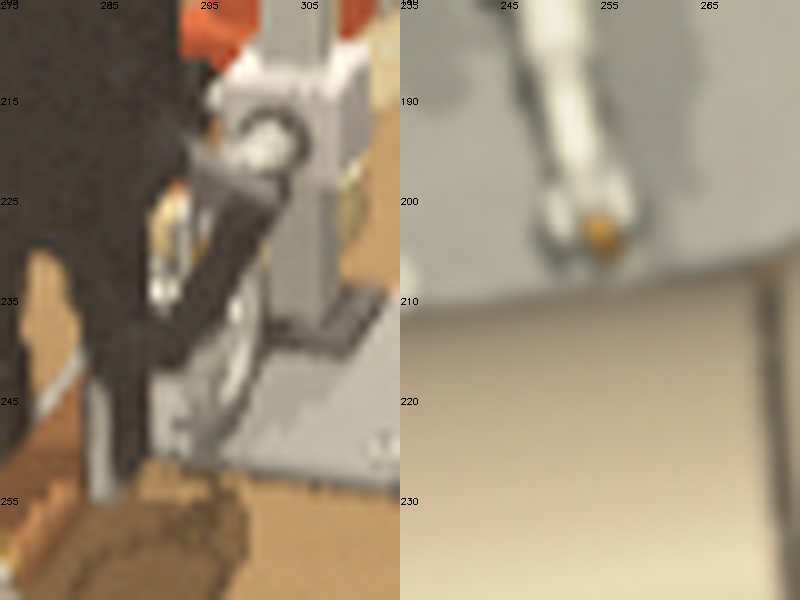

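Both views of the nose are now blocked by the arm and gripper: the eye is hidden in the scene view, and the nose near (256,209) is covered in the top view. I'll feel for the nose in small downward steps.

Emit:
{"api": "jog_arm", "payload": {"steps": [[[0,0,0.003],0],[[0,0,0.003],0],[[0,0,0.001],0],[[0,0,0],0]]}}

```text
time: 9.2
position: [0.519, 0.1532, 0.0582]
orientation: [0.358, -3.121, -0.0]
wrist_force: [0.8, -0.4, -1.9]
gripper_width: 0.0224
```

Emit:
{"api": "jog_arm", "payload": {"steps": [[[0,0,0.001],0],[[0,0,0.001],0],[[0,0,0],0]]}}

```text
time: 9.57
position: [0.519, 0.1532, 0.0562]
orientation: [0.358, -3.121, -0.0]
wrist_force: [0.0, -0.3, -1.1]
gripper_width: 0.0224
```

Emit:
{"api": "jog_arm", "payload": {"steps": [[[0,0,0.001],0],[[0,0,0],0]]}}

```text
time: 9.82
position: [0.519, 0.1532, 0.0553]
orientation: [0.358, -3.121, -0.0]
wrist_force: [0.3, -0.0, -1.7]
gripper_width: 0.0221
```

Emit:
{"api": "jog_arm", "payload": {"steps": [[[0,0,0.001],0],[[0,0,0],0]]}}

```text
time: 10.07
position: [0.519, 0.1531, 0.0542]
orientation: [0.358, -3.121, -0.0]
wrist_force: [-0.9, -0.4, -2.8]
gripper_width: 0.0226
```

```bash
python3 -c "
from plant import ctrl
s=ctrl.get_state();print(s['wrist_force'],s['torque'],s['joint_efforts'])"
```

```text
[-0.91920254 -0.35053696 -2.76439053] [-0.03885656 -0.02745386 -0.01123913] [-4.54132169e-03 -4.96134675e+01 -1.87933266e+01 -5.40988767e-04
 -7.52532156e-03  2.32132777e-05]
```

Emit:
{"api": "jog_arm", "payload": {"steps": [[[0,0,0.001],0],[[0,0,0],0]]}}

```text
time: 10.32
position: [0.519, 0.1532, 0.0532]
orientation: [0.358, -3.121, -0.0]
wrist_force: [0.0, 0.6, -1.6]
gripper_width: 0.0226
```

Emit:
{"api": "jog_arm", "payload": {"steps": [[[0,0,0.001],0],[[0,0,0],0]]}}

```text
time: 10.58
position: [0.519, 0.1531, 0.0522]
orientation: [0.358, -3.121, -0.0]
wrist_force: [0.6, 0.1, -2.9]
gripper_width: 0.0226
```

```bash
python3 -c "
from plant import ctrl
s=ctrl.get_state();print(s['wrist_force'],s['torque'],s['joint_efforts'])"
```

```text
[ 0.62280641  0.10302264 -2.8633106 ] [-0.02445289 -0.03714074 -0.01962941] [-2.63285510e-03 -4.96625841e+01 -1.87009907e+01 -4.53639514e-04
 -7.44327146e-03  2.18760988e-06]
```

Emit:
{"api": "jog_arm", "payload": {"steps": [[[0,0,0.001],0],[[0,0,0],0]]}}

```text
time: 10.82
position: [0.5188, 0.1531, 0.0512]
orientation: [0.358, -3.121, -0.0]
wrist_force: [-1.6, -0.2, -1.0]
gripper_width: 0.0221
```

Emit:
{"api": "jog_arm", "payload": {"steps": [[[0,0,0.001],0],[[0,0,0],0]]}}

```text
time: 11.08
position: [0.5187, 0.1531, 0.0502]
orientation: [0.358, -3.12, -0.0]
wrist_force: [-2.8, 0.1, -0.3]
gripper_width: 0.0227
```

```bash
python3 -c "
from plant import ctrl
s=ctrl.get_state();print(s['wrist_force'],s['torque'],s['joint_efforts'])"
```

```text
[-2.76277369  0.10682615 -0.34709125] [-0.10187976  0.21268443 -0.0069574 ] [ 1.51060527e-02 -4.92110324e+01 -1.94839025e+01  6.08347636e-02
 -5.86940479e-01 -1.59765466e-02]
```

Contact shows at TCP z ≈ 0.051, with a backward component, so the rod is probably on the robot side of the nose crest. I'll raise it, go 3.5 mm forward and feel again.

Emit:
{"api": "jog_arm", "payload": {"steps": [[[0,0,-0.005],0],[[-0.0035,0,0],0],[[0,0,0],0],[[0,0,0.001],0],[[0,0,0],0]]}}

```text
time: 11.7
position: [0.5223, 0.1539, 0.0541]
orientation: [0.358, -3.121, -0.0]
wrist_force: [-0.2, -0.7, -0.9]
gripper_width: 0.0224
```

```bash
cat > st.py <<'E'
from plant import ctrl
s=ctrl.get_state();print(s['time'],s['position'].round(4),s['wrist_force'].round(1),s['torque'].round(3),s['joint_efforts'].round(3)[[1,2,4]])
E
python3 st.py
```

```text
11.7 [0.5223 0.1539 0.0541] [-0.2 -0.7 -0.9] [ 0.006 -0.075  0.   ] [-4.9974e+01 -1.8924e+01 -9.0000e-03]
```

Emit:
{"api": "jog_arm", "payload": {"steps": [[[0,0,0.001],0],[[0,0,0],0]]}}

```text
time: 11.95
position: [0.5225, 0.154, 0.0533]
orientation: [-0.358, 3.121, 0.0]
wrist_force: [-0.8, -0.0, -0.2]
gripper_width: 0.0223
```

```bash
python3 st.py
```

```text
11.95 [0.5225 0.154  0.0533] [-0.8 -0.  -0.2] [0.002 0.002 0.011] [-49.366 -18.738  -0.05 ]
```

Emit:
{"api": "jog_arm", "payload": {"steps": [[[0,0,0.001],0],[[0,0,0],0]]}}

```text
time: 12.2
position: [0.5225, 0.1539, 0.0524]
orientation: [-0.358, 3.121, 0.0]
wrist_force: [-1.6, -0.1, 1.1]
gripper_width: 0.0225
```

```bash
python3 st.py
```

```text
12.2 [0.5225 0.1539 0.0524] [-1.6 -0.1  1.1] [ 0.013 -0.103  0.006] [-48.554 -18.634  -0.14 ]
```

Now it is a clean vertical contact at TCP z ≈ 0.0535. The 2 mm difference from the first contact fits the nose radius, so the rod is near stand x = −2. I'll raise it to about 2.5 mm clear and push in.

Emit:
{"api": "jog_arm", "payload": {"steps": [[[0,0,-0.004],0],[[0,0,0],0],[[-0.004,0,0],0],[[-0.003,0,0],0],[[-0.002,0,0],0],[[0,0,0],0]]}}

```text
time: 12.95
position: [0.5296, 0.1557, 0.0556]
orientation: [0.357, -3.117, 0.0]
wrist_force: [-5.3, -1.8, 1.1]
gripper_width: 0.0229
```

```bash
python3 st.py
```

```text
12.95 [0.5296 0.1557 0.0556] [-5.3 -1.8  1.1] [-0.268  0.771 -0.065] [-50.515 -22.046  -1.574]
```

Emit:
{"api": "jog_arm", "payload": {"steps": [[[-0.002,0,0],0],[[-0.002,0,0],0],[[0,0,0],0]]}}

```text
time: 13.32
position: [0.5331, 0.1565, 0.0555]
orientation: [0.357, -3.116, 0.001]
wrist_force: [-7.1, -3.0, 0.0]
gripper_width: 0.0227
```

```bash
python3 st.py
```

```text
13.325 [0.5331 0.1565 0.0555] [-7.1 -3.   0. ] [-0.305  0.895 -0.032] [-50.826 -22.696  -1.907]
```

Emit:
{"api": "jog_arm", "payload": {"steps": [[[-0.002,0,0],0],[[-0.002,0,0],0],[[0,0,0],0]]}}

```text
time: 13.7
position: [0.5364, 0.1574, 0.0553]
orientation: [0.357, -3.114, 0.001]
wrist_force: [-7.4, -1.5, -0.3]
gripper_width: 0.0224
```

Emit:
{"api": "jog_arm", "payload": {"steps": [[[-0.002,0,0],0],[[-0.002,0,0],0],[[0,0,0],0]]}}

```text
time: 14.08
position: [0.54, 0.1583, 0.0549]
orientation: [0.357, -3.114, 0.001]
wrist_force: [-7.0, -1.3, -3.2]
gripper_width: 0.0222
```

```bash
python3 st.py
```

```text
14.075 [0.54   0.1583 0.0549] [-7.  -1.3 -3.2] [-0.281  1.227 -0.017] [-53.717 -24.102  -2.264]
```

Emit:
{"api": "jog_arm", "payload": {"steps": [[[-0.002,0,0],0],[[-0.002,0,0],0],[[0,0,0],0]]}}

```text
time: 14.45
position: [0.544, 0.1592, 0.0544]
orientation: [0.357, -3.114, 0.0]
wrist_force: [-4.1, -1.3, -7.6]
gripper_width: 0.0224
```

```bash
python3 st.py
```

```text
14.45 [0.544  0.1592 0.0544] [-4.1 -1.3 -7.6] [-0.328  1.31   0.013] [-57.177 -24.64   -1.968]
```

Emit:
{"api": "jog_arm", "payload": {"steps": [[[-0.002,0,0],0],[[-0.001,0,0],0],[[0,0,0],0]]}}

```text
time: 14.82
position: [0.551, 0.1605, 0.0571]
orientation: [-0.357, 3.118, 0.0]
wrist_force: [-1.0, -0.3, -1.6]
gripper_width: 0.0225
```

```bash
python3 st.py
```

```text
14.825 [0.551  0.1605 0.0571] [-1.  -0.3 -1.6] [ 0.011 -0.007 -0.001] [-5.2498e+01 -1.9934e+01 -2.9000e-02]
```

Emit:
{"api": "jog_arm", "payload": {"steps": [[[-0.002,0,0],0],[[0,0,0],0]]}}

```text
time: 15.08
position: [0.5521, 0.1608, 0.0565]
orientation: [-0.358, 3.12, 0.0]
wrist_force: [0.7, 0.3, -2.0]
gripper_width: 0.0218
```

```bash
python3 st.py
```

```text
15.075 [0.5521 0.1608 0.0565] [ 0.7  0.3 -2. ] [ 0.053  0.041 -0.019] [-5.2839e+01 -2.0010e+01 -7.0000e-03]
```

The force dropped from about 9 N to zero at rod x ≈ 25 and the arm sprang forward, so the eye snapped in. I'll back off to mid-bow and lower it level towards the bow.

Emit:
{"api": "jog_arm", "payload": {"steps": [[[0.004,0,0],0],[[0.003,0,0],0],[[0,0,0.006],0],[[0,0,0.006],0],[[0,0,0.006],0],[[0,0,0.005],0],[[0,0,0],0]]}}

```text
time: 15.95
position: [0.5446, 0.1591, 0.0327]
orientation: [0.358, -3.12, -0.0]
wrist_force: [-0.1, -0.2, -1.8]
gripper_width: 0.0226
```

```bash
python3 st.py
```

```text
15.95 [0.5446 0.1591 0.0327] [-0.1 -0.2 -1.8] [ 0.048 -0.089  0.047] [-52.393 -18.559  -0.056]
```

Emit:
{"api": "jog_arm", "payload": {"steps": [[[0,0,0.002],0],[[0,0,0.001],0],[[0,0,0],0]], "force": 20}}

```text
time: 16.32
position: [0.5449, 0.1592, 0.0304]
orientation: [-0.358, 3.121, 0.0]
wrist_force: [-0.2, -0.7, -1.7]
gripper_width: 0.0223
```

```bash
python3 st.py
```

```text
16.325 [0.5449 0.1592 0.0304] [-0.2 -0.7 -1.7] [-0.012  0.001  0.048] [-5.2668e+01 -1.8539e+01 -7.0000e-03]
```

Now at 20 N grip. I'll carry on down, watching the force.

Emit:
{"api": "jog_arm", "payload": {"steps": [[[0,0,0.001],0],[[0,0,0.001],0],[[0,0,0],0]]}}

```text
time: 16.7
position: [0.545, 0.1592, 0.0285]
orientation: [-0.358, 3.121, 0.0]
wrist_force: [-0.1, 0.4, 0.8]
gripper_width: 0.0224
```

Emit:
{"api": "jog_arm", "payload": {"steps": [[[0,0,0.001],0],[[0,0,0.001],0],[[0,0,0],0]]}}

```text
time: 17.08
position: [0.545, 0.1592, 0.0266]
orientation: [-0.358, 3.121, 0.0]
wrist_force: [-2.0, -1.2, 4.0]
gripper_width: 0.0221
```

```bash
python3 st.py
```

```text
17.075 [0.545  0.1592 0.0266] [-2.  -1.2  4. ] [ 0.03  -0.237  0.043] [-49.202 -17.733  -0.166]
```

Emit:
{"api": "jog_arm", "payload": {"steps": [[[0,0,0.001],0],[[0,0,0.001],0],[[0,0,0],0]]}}

```text
time: 17.45
position: [0.5456, 0.1591, 0.0244]
orientation: [-0.357, 3.12, 0.0]
wrist_force: [0.0, -1.2, 3.9]
gripper_width: 0.0222
```

```bash
python3 st.py
```

```text
17.45 [0.5456 0.1591 0.0244] [ 0.  -1.2  3.9] [-0.037 -0.613 -0.103] [-49.445 -16.213   0.663]
```

Emit:
{"api": "jog_arm", "payload": {"steps": [[[0,0,0.001],0],[[0,0,0.001],0],[[0,0,0.001],0],[[0,0,0],0]]}}

```text
time: 17.95
position: [0.545, 0.1592, 0.0213]
orientation: [-0.358, 3.121, 0.0]
wrist_force: [-0.1, -0.5, 4.1]
gripper_width: 0.0224
```

```bash
python3 st.py
```

```text
17.95 [0.545  0.1592 0.0213] [-0.1 -0.5  4.1] [ 0.024 -0.619 -0.109] [-49.012 -15.973   0.668]
```

Emit:
{"api": "jog_arm", "payload": {"steps": [[[0,0,0.001],0],[[0,0,0.001],0],[[0,0,0.001],0],[[0,0,0],0]]}}

```text
time: 18.45
position: [0.5448, 0.1591, 0.0183]
orientation: [0.358, -3.121, -0.0]
wrist_force: [-0.8, -1.8, 4.4]
gripper_width: 0.0227
```

```bash
python3 st.py
```

```text
18.45 [0.5448 0.1591 0.0183] [-0.8 -1.8  4.4] [-0.04  -0.565 -0.128] [-49.045 -16.331   0.396]
```

Emit:
{"api": "jog_arm", "payload": {"steps": [[[0,0,0.001],0],[[0,0,0.001],0],[[0,0,0.001],0],[[0,0,0],0]]}}

```text
time: 18.95
position: [0.5447, 0.1593, 0.0152]
orientation: [0.358, -3.121, -0.0]
wrist_force: [-0.1, -0.9, 2.9]
gripper_width: 0.0226
```

Emit:
{"api": "jog_arm", "payload": {"steps": [[[0,0,0.001],0],[[0,0,0.001],0],[[0,0,0],0]]}}

```text
time: 19.32
position: [0.545, 0.1591, 0.0133]
orientation: [-0.357, 3.121, 0.0]
wrist_force: [-0.4, -1.2, 3.7]
gripper_width: 0.0222
```

```bash
python3 st.py
python3 - <<'E'
from h import *
w=grab("wrist");sc=grab("scene")
A=cv2.resize(w["color"][:,:,::-1],(400,300))
B=cv2.resize(sc["color"][200:290,230:350,::-1],(400,300),interpolation=cv2.INTER_CUBIC)
cv2.imwrite("pics/p5.png",np.hstack([A,B]))
E
```

```text
19.325 [0.545  0.1591 0.0133] [-0.4 -1.2  3.7] [ 0.027 -0.439 -0.073] [-49.706 -16.234   0.379]
```

View pics/p5.png

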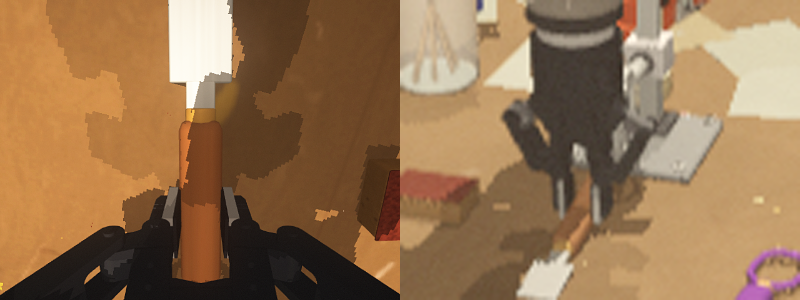

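The wrist view shows the scraper centred in the jaws with the blade end dipping. The scene view shows the blade at about (545,280), close to the table. I'll go down the last few millimetres.

Emit:
{"api": "jog_arm", "payload": {"steps": [[[0,0,0.001],0],[[0,0,0],0]]}}

```text
time: 19.68
position: [0.5451, 0.1591, 0.0132]
orientation: [-0.358, 3.121, 0.0]
wrist_force: [-2.5, -1.1, 9.6]
gripper_width: 0.0225
```

Emit:
{"api": "jog_arm", "payload": {"steps": [[[0,0,0.001],0],[[0,0,0],0]]}}

```text
time: 19.92
position: [0.5451, 0.1591, 0.0131]
orientation: [-0.358, 3.12, -0.0]
wrist_force: [-4.4, -2.3, 18.7]
gripper_width: 0.0223
```

```bash
python3 st.py
python3 - <<'E'
from h import *
w=grab("wrist")
# blade height from wrist range: sample down the blade centreline
for v in range(5,200,20):
    P=deep(w,[[u,v] for u in(290,300,310)]);print(v,P.mean(0).round(4))
E
```

```text
19.925 [0.5451 0.1591 0.0131] [-4.4 -2.3 18.7] [-0.191  0.418 -0.103] [-42.475 -15.624  -1.157]
5 [0.4407 0.1264 0.0054]
25 [0.4468 0.1278 0.0068]
45 [0.4527 0.1291 0.0071]
65 [0.4587 0.1304 0.0075]
85 [0.4649 0.1318 0.0086]
105 [0.4711 0.1332 0.0097]
125 [0.4774 0.1347 0.0114]
145 [0.4841 0.1359 0.0087]
165 [0.4906 0.1374 0.0097]
185 [0.497  0.1388 0.0124]
```

The table has been reached. I'll take the load off, open, and retreat straight up.

Emit:
{"api": "jog_arm", "payload": {"steps": [[[0,0,-0.002],0],[[0,0,0],0]]}}

```text
time: 20.23
position: [0.545, 0.1591, 0.0133]
orientation: [-0.357, 3.121, 0.0]
wrist_force: [0.5, -0.8, 3.5]
gripper_width: 0.0223
```

Emit:
{"api": "jog_arm", "payload": {"steps": [[[0,0,0],0],[[0,0,0],0],[[0,0,0],0],[[0,0,0],0],[[0,0,0],0],[[0,0,0],0]], "fingers": 0.6}}

```text
time: 20.98
position: [0.5449, 0.1592, 0.0133]
orientation: [-0.358, 3.121, 0.0]
wrist_force: [0.4, -0.6, 0.0]
gripper_width: 0.0683
```

Emit:
{"api": "jog_arm", "payload": {"steps": [[[0,0,-0.01],0],[[0,0,-0.02],0],[[0,0,-0.04],0],[[0,0,-0.05],0],[[0,0,-0.05],0],[[0.03,0,-0.04],0],[[0.03,0.03,0],0],[[0,0.05,0],0],[[0,0.05,0],0],[[0,0.05,0],0],[[0,0,0],0],[[0,0,0],0]]}}

```text
time: 22.48
position: [0.4456, 0.3206, 0.2237]
orientation: [-0.359, 3.121, -0.0]
wrist_force: [0.6, -0.5, 0.7]
gripper_width: 0.0684
```

```bash
python3 st.py
python3 - <<'E'
from h import *
t=grab("top");sc=grab("scene")
A=cv2.resize(t["color"][170:320,225:335,::-1],(440,600),interpolation=cv2.INTER_CUBIC)
B=cv2.resize(sc["color"][200:300,245:305,::-1],(360,600),interpolation=cv2.INTER_CUBIC)
cv2.imwrite("pics/p6.png",np.hstack([A,B]))
cv2.imwrite("pics/sc6.png",sc["color"][:,:,::-1])
import pickle;pickle.dump((t,sc),open("ts6.pkl","wb"))
E
```

```text
22.475 [0.4456 0.3206 0.2237] [ 0.6 -0.5  0.7] [-0.052 -0.039  0.001] [-4.5886e+01 -2.4824e+01 -3.0000e-03]
```

View pics/p6.png

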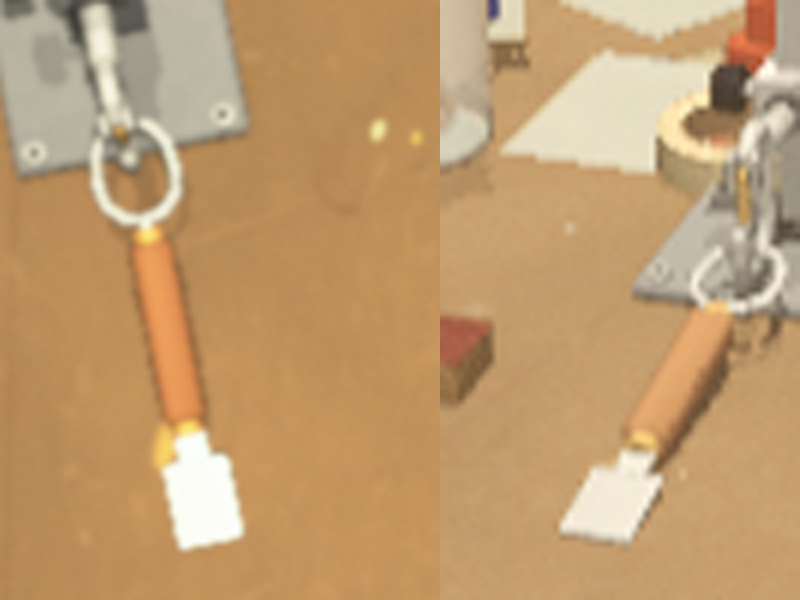

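The eye encircles the nose. In the top view the nose at (128,158) is inside the eye. In the scene view the brass gate hangs straight at (742,195) with the eye through the hook, and the blade is down at (600,510). I'll do the last numeric checks and hand in.

```bash
python3 - <<'E'
from h import *
import pickle
t0=pickle.load(open("top.pkl","rb"));t,sc=pickle.load(open("ts6.pkl","rb"))
for n,im in(("t",t),):
    c=im["color"].min(2)>215;m=c.astype(np.uint8);m[:280]=0;m[:,:262]=0;m[:,290:]=0;m[312:]=0
    v,u=np.nonzero(m);P=deep(im,np.c_[u,v]);P0=deep(im,[[320,300],[330,290],[255,300]])
    print("blade z by row",[(r,P[v==r,2].mean().round(4)) for r in np.unique(v)],"bench",P0[:,2].round(4))
d=cv2.absdiff(t0["color"],t["color"]).max(2)
for n,(x,y) in dict(jar=(403,165),block_y=(504,148),stone=(451,180),block_red=(202,266)).items(): print(n,"diff",d[y-22:y+22,x-22:x+22].mean().round(1))
E
python3 -c "
from plant import ctrl
print(ctrl.close_job())"
```

```text
blade z by row [(np.int64(280), np.float64(0.0123)), (np.int64(281), np.float64(0.0098)), (np.int64(282), np.float64(0.1609)), (np.int64(283), np.float64(0.0121)), (np.int64(284), np.float64(0.0115)), (np.int64(285), np.float64(0.0108)), (np.int64(286), np.float64(0.01)), (np.int64(287), np.float64(0.0092)), (np.int64(288), np.float64(0.0087)), (np.int64(289), np.float64(0.0795)), (np.int64(290), np.float64(0.0087)), (np.int64(291), np.float64(0.0092)), (np.int64(292), np.float64(0.0751)), (np.int64(293), np.float64(0.0082)), (np.int64(294), np.float64(0.0081)), (np.int64(295), np.float64(0.0071)), (np.int64(296), np.float64(0.0076)), (np.int64(297), np.float64(0.0074)), (np.int64(298), np.float64(0.0067)), (np.int64(299), np.float64(0.0066)), (np.int64(300), np.float64(0.0722)), (np.int64(301), np.float64(0.006)), (np.int64(302), np.float64(0.0064)), (np.int64(303), np.float64(0.0049)), (np.int64(304), np.float64(0.0042)), (np.int64(305), np.float64(0.0059)), (np.int64(306), np.float64(0.0027))] bench [-0.0021  0.0007  0.0021]
jar diff 8.3
block_y diff 9.3
stone diff 9.0
block_red diff 24.0
the job is handed in; nothing more can be done
None
```

The scraper is clipped to the tether, resting with its blade end down, and the job is handed in at about 22.5 s of the 58 s allowed.

- **Clipping:** I gripped the wooden-handled scraper and felt for the top of the hook's nose, which came out at about 55 mm. I then raised the eye about 2.5 mm clear and pushed it through the gate. The wrist readings were about 5 to 9 N, then fell suddenly to zero as the eye snapped in.
- **Letting down:** I lowered the eye onto the bow of the hook at about 4 N, about 6 N allowing for the held weight. At a 20 N grip the handle turned in the jaws until the blade end met the table. Then I opened the gripper and moved away.

**Last checks:**
- **Hook and eye:** The pictures show the nose inside the eye and the brass gate hanging shut.
- **Blade end:** It reads about 3 to 5 mm above the table in the depth image, where bare bench reads ±2 mm. A few blade rows gave stray readings of 70 to 160 mm, which I ignored. The handle's rear edge may be carrying some of the weight.
- **Table press:** The last downward step pressed to about 19 N (about 21 N with the held weight) at the wrist. I took this to be mostly against the table, not the hook, but I could not separate the two.
- **Bystanders:** The jar, slip stone and pale block at top-view pixel (504,148) look unchanged. The area of the dark red block at (202,266) changed more (24 against about 9), probably from the arm's shadow. I didn't confirm that, or which of the two blocks is the sanding block; the gripper should have stayed about 5 cm from it.

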